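# Probe the offering box slots and shutter the jammed one

## Task

One of the two slots in the sloping lid of the wooden offering box is jammed inside, and it cannot be seen which: try them with the red-handled feeler blade from its stand, and leave the blade standing fully home, flange flat on the lid, in the slot that takes it. Then slide the brass shutter by its knob along the lid until it fully covers the other, jammed slot. Leave the jar, bell, lion, canister and urn where they stand.

Things in the scene. Friction and masses are not known exactly. Their poses are not given: they have to be found in the camera images.
- feeler: Loose feeler, about 0.2 kg. Origin: centre of the underside of its dark flange (60 x 26 x 6 mm, z 0 to 6). Steel blade 40 mm wide (x), 4 mm thick (y), runs down to z = -90 mm. Red handle 40 (x) x 18 (y) mm, z 6 to 76 mm. Same both ways round. Starts upright in the stand, flange resting on the stand's top; lift it straight up over 90 mm to free it.
- feeler_tip (a point): Centre of the blade's lower end, 90 mm below the feeler's origin; axes as the feeler's. The last 6 mm of the blade are 34 x 2.5 mm.
- stand: Fixed wooden block 100 (x) x 64 (y) x 100 mm tall on a 120 x 80 mm foot, with an upright slot 52 (x) x 12 mm in its top, in which the feeler stands. Origin: centre of its underside, on the table. It may stand left or right of the box.
- box: Fixed wooden offering box with a brass hook latch in front, 200 mm deep (x), 280 mm wide (y). Front 90 mm high, back 171 mm; between them the pale lid rises at 30 degrees away from the robot, then a flat strip 60 mm deep. Origin: centre of its underside; x to its back, y to its left slot. In one slot, left or right at random and unseen, the throat is solidly blocked; the other is clear.
- slot_left (a point): Centre of the left slot's mouth on the lid's face, 85 mm to +y of its middle, 130 mm above the table. z: out of the lid, 30 degrees from vertical, leaning to the robot; x up the slope. Slot 48 (x) x 8 (y) mm, straight in along -z. If this is the clear one the blade goes in freely till the flange meets the lid; if jammed it stops hard 40 mm in, flange 50 mm off the lid.
- slot_right (a point): Centre of the right slot's mouth, 85 mm to -y of the lid's middle; otherwise as slot_left, with the same axes. Exactly one of the two is jammed.
- shutter (a joint): Slide of the brass shutter along the lid's y (m): 0 mid-lid, + towards the left slot, stops at -0.09 and 0.09, starts within 0.012 of 0. Plate 70 (up the slope) x 50 mm (y), top 5 mm above the lid. Centred over the left slot at 0.085, the right at -0.085; hides a slot fully when within 20 mm of that. 1.5 N friction; stays where left.
- knob (a point): Grip point on the shutter's black round knob, 26 mm in diameter; it stands square on the lid, from 5 to 37 mm above it, and this point is on its axis 22 mm above the lid. Axes as the slots'.
- jar: Bystander: blue-and-white porcelain jar, 104 mm in diameter, 138 mm tall; origin under its centre. It stands on the side of the box where the stand is not.
- bell: Bystander: stainless hand bell, 68 mm in diameter, 76 mm tall; origin under its centre.
- lion: Bystander: resin lion on a 75 x 50 mm base, 91 mm tall; origin under its centre.
- canister: Bystander: clear canister with a red screw lid, 88 mm in diameter, 132 mm tall; origin under its centre.
- urn: Bystander: open brass urn, 100 mm in diameter, 70 mm tall; origin under its centre.
There are look-alikes about, which are no part of the job. What is meant by the feeler is not green, and is the smaller of those in its own colour.

How it is judged (in metres and radians):
On the way, in this order (a step that is already met when the one before it is completed fails the run):
1. the feeler blade is fully home in one of the slots, flange on the lid, the shutter not yet over the other slot (((distance between feeler and slot_left below 0.009 m and angle between the z axis of feeler and the z axis of slot_left, either way round below 0.12 rad) or (distance between feeler and slot_right below 0.009 m and angle between the z axis of feeler and the z axis of slot_right, either way round below 0.12 rad))), for 0.2 s.
2. with the blade home in one slot, the shutter fully covers the other ((((distance between feeler and slot_left below 0.009 m and angle between the z axis of feeler and the z axis of slot_left, either way round below 0.12 rad) and value of joint shutter below -0.066 m) or ((distance between feeler and slot_right below 0.009 m and angle between the z axis of feeler and the z axis of slot_right, either way round below 0.12 rad) and value of joint shutter above 0.066 m))), for 0.2 s.
At the end, for the whole second after the job is handed in: The feeler stands at rest fully home in the clear slot (its origin within 9 mm of the centre of the slot's mouth, its z within 0.12 rad of the slot's z) and the shutter fully covers the other slot (joint beyond 0.066 m on that side) ((((distance between feeler and slot_left below 0.009 m and angle between the z axis of feeler and the z axis of slot_left, either way round below 0.12 rad) and value of joint shutter below -0.066 m) or ((distance between feeler and slot_right below 0.009 m and angle between the z axis of feeler and the z axis of slot_right, either way round below 0.12 rad) and value of joint shutter above 0.066 m)) and linear speed of feeler below 0.02 m/s); the robot touches nothing.
It fails at once if the jar is pushed more than 40 mm or tipped over (distance of jar from where it was at the start of the episode above 0.04 m or angle between jar's own z axis and vertical above 0.5 rad).
It fails at once if the bell is pushed more than 40 mm or tipped over (distance of bell from where it was at the start of the episode above 0.04 m or angle between bell's own z axis and vertical above 0.5 rad).
It fails at once if the lion is pushed more than 40 mm or tipped over (distance of lion from where it was at the start of the episode above 0.04 m or angle between lion's own z axis and vertical above 0.5 rad).
It fails at once if the canister is pushed more than 40 mm or tipped over (distance of canister from where it was at the start of the episode above 0.04 m or angle between canister's own z axis and vertical above 0.5 rad).
It fails at once if the urn is pushed more than 40 mm or tipped over (distance of urn from where it was at the start of the episode above 0.04 m or angle between urn's own z axis and vertical above 0.5 rad).
It also fails if it takes over 64 s, if anything falls off the work surface, if the arm or the gripper's body presses on something with over 40 N, if the wrist force passes 120 N, or if a joint passes its speed limit or range.

## Robot

A 6-joint arm with a two-finger parallel gripper is mounted at the origin on the work surface. World frame = base frame: x ahead of the robot, y to its left, z up, the work surface at z = 0. Lengths are in mm, angles in rad, forces in N, time in s.
With the tool pointing down it reaches from about 250 to 800 mm from the base axis. Payload 3.9 kg.
Tool frame: the origin (TCP) lies midway between the tips of the shut fingers; the grasp point (between the pads) lies 19 mm behind it (env.hold_point_z is the distance from the TCP to the grasp point, in mm); z points along the fingers, y is the direction in which the jaws open and shut (so a half turn about z gives the same grasp; the last joint's range is limited). The gripper opens to 85 mm and grips with 20 to 120 N. Pads are 22 mm wide; open, the fingers measure 114 mm over their backs; the gripper's body (76 mm by 85 mm) begins 54 mm behind the grasp point. The pads swing forward as they close: fully open they stand 13 mm farther back than shut.
Start: joints at [1.224, 0.26, -0.138, 1.173, 0, 1.571], TCP at [178.437, 493.736, 231.304] pointing down, gripper open.
Joint ranges: [-2.78, 2.78], [-0.83, 1.72], [-1.28, 1.37], [-1.9, 2.12], [-1.57, 1.48], [-3.14, 3.14]. Speed limits (rad/s): [2.57, 2.57, 3.14, 3.14, 3.14, 3.14].

## Interface

Orientations are given as a unit quaternion [w, x, y, z].
In Python, from bench import env gives the robot as it stands.
- The arm moves only by the tool apply_moves, never from a script. Its argument "series" is text: rows parted by semicolons, each of 5 numbers parted by spaces: the finger opening in m, from 0 to 0.0854, then the shift along the tool's x, y, z in m, then the turn about the tool's z in degrees. In form: grip tx ty tz turn; .... A call has exactly 8 rows; each row shifts and turns the pose as measured when the row begins, along the tool's axes as they then stand; what a row does not reach is not made up. A row lasts 1/12 s, in which the tool goes at most 41.7 mm and 7.16 degrees, less where a joint would pass 70% of its speed; a pose out of reach is approached as far as the arm can. A call is refused whole if a number of a shift passes 0.0417 or a number of a turn 7.16, either way. A call with a gripper value outside its range is refused whole. The fingers move at their own pace and stop on an object; "newtons" is the grip in N (left out, the last holds). Time passes only in rows, so rows that do not move let the fingers close, or fill a call up. It gives the time, the measured TCP pose, the force and the opening at its end, in the units of the state.
- env.read_state(): the state, without advancing time (a new reading comes with each control period).
- env.capture(name): name is "scene" or "top" or "wrist"; returns a dict with "image" (420x560x3 uint8, red, green, blue), "mtx" (3x3 intrinsics, pixels), "rvec" (rotation vector, rad) and "tvec" (3), from world to camera coordinates, as OpenCV has them. Camera axes: x right, y down, z forward; pixel columns grow to the right and rows downward; lengths in mm; the calibration is good to about 2 mm. The wrist camera is an equidistant fisheye: a pixel r from the principal point sees the ray r / f radians off the axis. A picture is of the moment at which its call begins. There is no depth.
- env.finish_job(): hands the job in, once; it reports no verdict.
The state is a dict: "time_s": time; "joint_pos": joint angles; "joint_velocities": joint speeds; "effort": joint torques, N m; "position": TCP position; "ee_rot": TCP orientation; "wrist_force": force on the tool from outside, world axes, zero at the start; "moment": the same for the moment, N m; "width": opening from 0.0 (shut) to 1.0 (fully open).
Only numpy, scipy, OpenCV 4.12 (cv2) and the standard library are available. Lean on these libraries where they do the work, as an engineer would, in place of code of your own. Each camera call takes 0.05 s, during which the arm holds its last target.

## Working session

There is one attempt and no reset: what is moved stays moved. The work goes in short steps, Python scripts to look and compute and a tool call to move; the robot and the scene stay as the last step left them, time stands still between calls to the robot, and variables do not carry over. Pictures are saved under pics/ and viewed, and the job is handed in when it is done.

Besides the shell and the picture viewer there is one more tool, called after "Call:" by a JSON object that holds its "name" and its "arguments", one argument or row to a line. apply_moves: Moves the arm, as the interface text tells. Its arguments: {"type":"object","properties":{"series":{"type":"string"},"newtons":{"type":"number"}},"required":["series"]}

```bash
ls; mkdir -p pics
python3 - <<'E'
from bench import env
import cv2
s=env.read_state();print(s)
for n in ["scene","top","wrist"]:
    c=env.capture(n);cv2.imwrite(f"pics/{n}0.png",c["image"][:,:,::-1]);print(n,c["mtx"],c["rvec"],c["tvec"])
import numpy as np
E
```

```text
pics
{'time_s': 0.0, 'joint_pos': array([ 1.22401104e+00,  2.60675679e-01, -1.39376695e-01,  1.17269842e+00,
       -1.27341205e-05,  1.57078164e+00]), 'joint_velocities': array([ 1.41231003e-04, -1.59267604e-04, -1.68651623e-03,  2.97510450e-04,
        9.44607142e-05,  1.31069901e-03]), 'effort': array([-1.07638338e-03, -4.05679357e+01,  2.53924692e+01,  1.87318580e-02,
       -1.22372962e-04, -9.86593079e-06]), 'position': array([178.20645192, 493.10237219, 230.4663911 ]), 'ee_rot': array([-1.62332396e-04,  1.72517784e-01,  9.85005918e-01, -9.63674946e-04]), 'wrist_force': array([-0.64131518,  0.49033872,  0.07637996]), 'moment': array([-0.00683351,  0.03429717,  0.0425198 ]), 'width': 1.0002279793965838}
scene [[503.53422556   0.         278.34144494]
 [  0.         503.53422556 208.83300117]
 [  0.           0.           1.        ]] [ 0.70711648  2.60141225 -1.16386545] [ 441.68382066 -112.92757432 1828.10123296]
top [[486.46099305   0.         274.60511541]
 [  0.         486.46099305 212.86673451]
 [  0.           0.           1.        ]] [ 2.14462786 -2.11525711  0.1960498 ] [  42.84231651  532.32547754 1174.18518194]
wrist [[325.1922621    0.         275.32609167]
 [  0.         325.1922621  206.99345226]
 [  0.           0.           1.        ]] [-2.37178518 -1.66477263 -0.23716535] [-524.79526831  -36.12125961  379.41043701]
```

View pics/scene0.png

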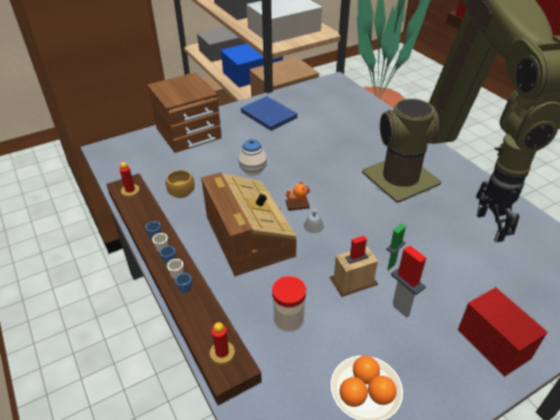

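View pics/top0.png

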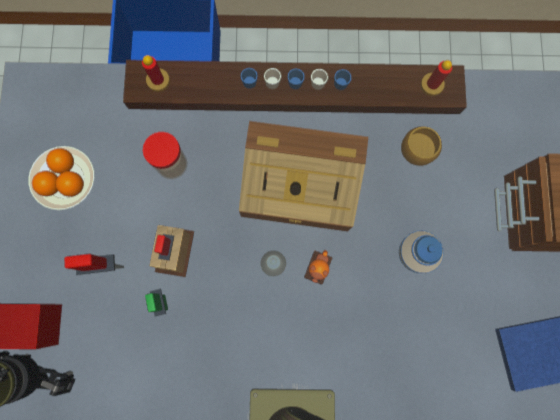

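View pics/wrist0.png

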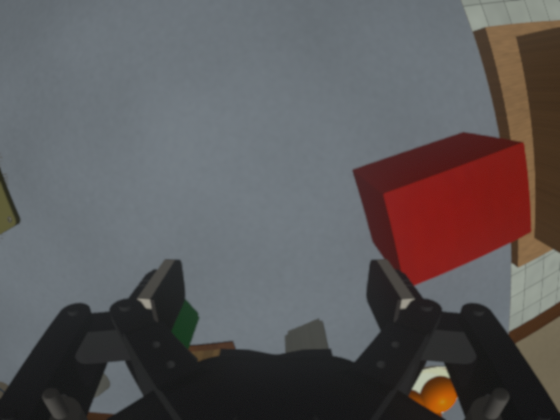

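```bash
cat > h.py <<'E'
import numpy as np, cv2
from scipy.spatial.transform import Rotation as R
from bench import env
def cam(n):
    c=env.capture(n); return c
def save(c,name,box=None,k=1):
    im=c["image"][:,:,::-1]
    if box: 
        u0,v0,u1,v1=box; im=im[v0:v1,u0:u1]
    im=cv2.resize(im,None,fx=k,fy=k,interpolation=cv2.INTER_CUBIC)
    cv2.imwrite("pics/"+name,im)
def ray(c,uv,fish=False):
    uv=np.array(uv,float).reshape(-1,2); K=c["mtx"]
    Rm=cv2.Rodrigues(np.array(c["rvec"],float))[0]; t=np.array(c["tvec"],float).ravel()
    d=np.c_[(uv[:,0]-K[0,2])/K[0,0],(uv[:,1]-K[1,2])/K[1,1]]
    if fish:
        r=np.linalg.norm(d,axis=1,keepdims=True)+1e-12
        dd=np.c_[d/r*np.sin(r),np.cos(r)]
    else: dd=np.c_[d,np.ones(len(d))]
    return -Rm.T@t,(dd@Rm)
def plane(c,uv,z,fish=False):
    o,d=ray(c,uv,fish); return o+d*((z-o[2])/d[:,2])[:,None]
def plane_n(c,uv,p,n,fish=False):
    o,d=ray(c,uv,fish); return o+d*(((p-o)@n)/(d@n))[:,None]
def proj(c,P,fish=False):
    P=np.array(P,float).reshape(-1,3);K=c["mtx"]
    Rm=cv2.Rodrigues(np.array(c["rvec"],float))[0]; t=np.array(c["tvec"],float).ravel()
    q=P@Rm.T+t
    if fish:
        rho=np.linalg.norm(q[:,:2],axis=1);th=np.arctan2(rho,q[:,2]);d=q[:,:2]/rho[:,None]*th[:,None]
    else: d=q[:,:2]/q[:,2:]
    return d*[K[0,0],K[1,1]]+[K[0,2],K[1,2]]
def tri(cs,uvs):
    A=np.zeros((3,3));b=np.zeros(3)
    for c,uv in zip(cs,uvs):
        o,d=ray(c,uv);d=d[0]/np.linalg.norm(d[0]);M=np.eye(3)-np.outer(d,d);A+=M;b+=M@o
    return np.linalg.solve(A,b)
E
python3 - <<'E'
from h import *
c=cam("top"); save(c,"top_st.png",(130,210,220,290),8); save(c,"top_box.png",(225,110,385,240),5)
s=cam("scene"); save(s,"sc_st.png",(310,220,440,320),6); save(s,"sc_box.png",(190,160,310,280),5)
for n,k in(("top",c),("scene",s)): print(n,ray(k,[[0,0]])[0])
E
```

```text
top [ 314.36082137   54.50591161 1249.84923059]
scene [1095.74434978 1023.381355   1140.97601842]
```

View pics/top_st.png

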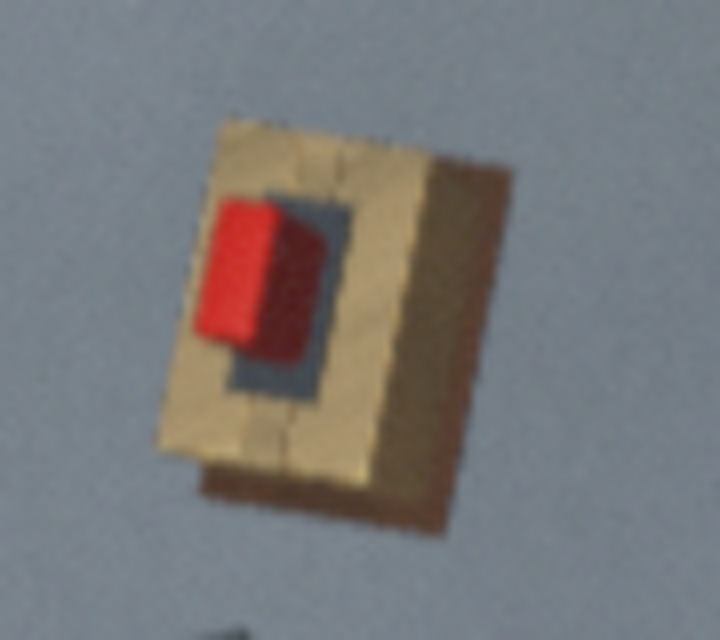

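View pics/top_box.png

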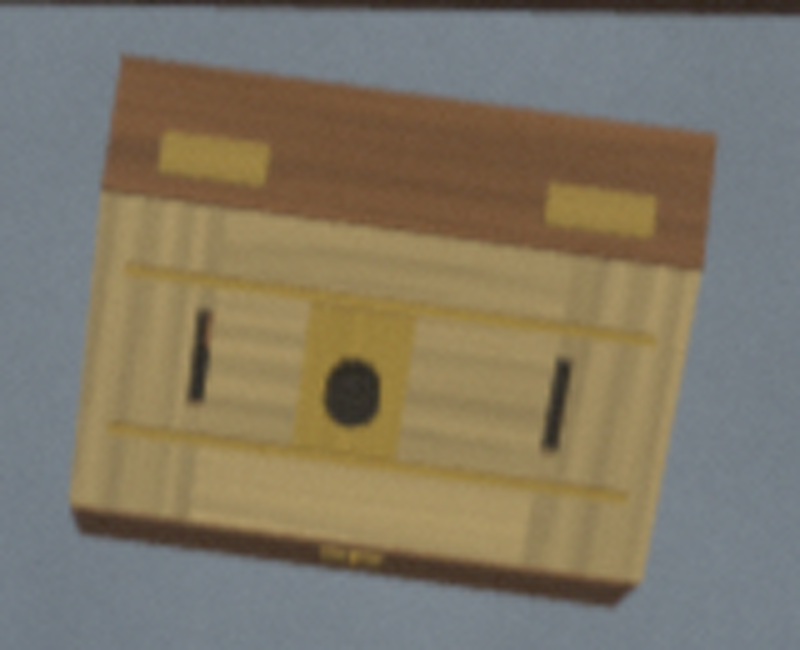

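View pics/sc_st.png

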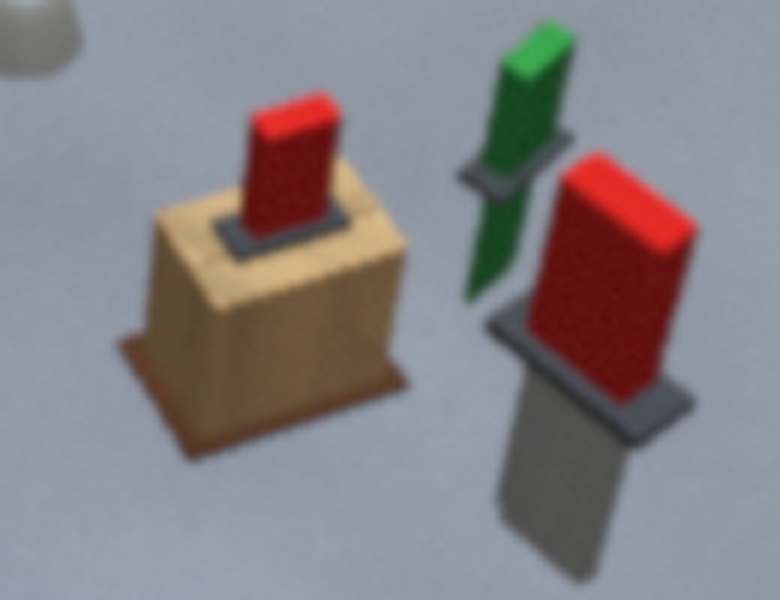

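View pics/sc_box.png

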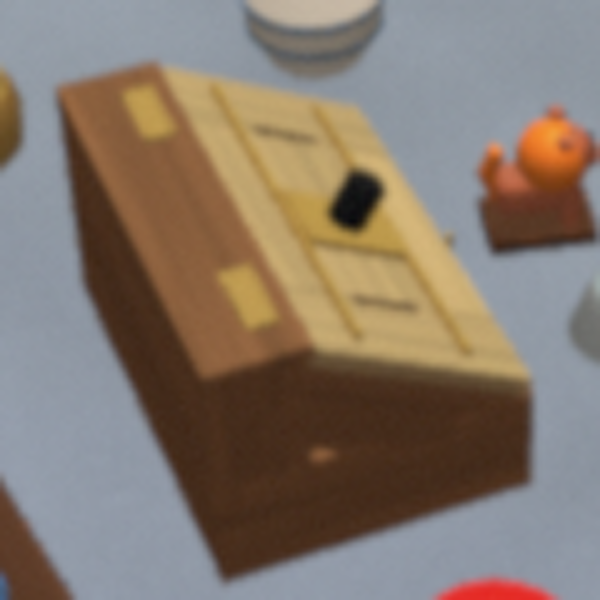

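Run:
```python
from h import *
c=cam("top"); s=cam("scene")
def up(p,o,k): return (np.array(p,float).reshape(-1,2)+.5)/k-.5+np.array(o)
tb=lambda p:up(p,(225,110),5)
ts=lambda p:up(p,(130,210),8)
sb=lambda p:up(p,(190,160),5)
ss=lambda p:up(p,(310,220),6)
SL=plane(c,tb([[200,356]]),130)[0];SR=plane(c,tb([[557,404]]),130)[0]
print("slots",SL,SR,np.linalg.norm(SL-SR))
d=SL-SR; print("yaw",np.arctan2(d[1],d[0])-np.pi/2)
print("tri",tri([c,s],[tb([200,356]),sb([385,303])]),tri([c,s],[tb([557,404]),sb([285,133])]))
# box strip back edge z=171, front strip edge
P=plane(c,tb([[122,57],[716,134],[103,190],[700,269]]),171);print(P)
for a,b in((0,1),(2,3)):
    e=P[a]-P[b];print("yaw",np.arctan2(e[1],e[0])-np.pi/2,np.linalg.norm(e))
P=plane(c,tb([[71,508],[640,583]]),90);e=P[0]-P[1];print(P,"yaw",np.arctan2(e[1],e[0])-np.pi/2,np.linalg.norm(e))
# stand
P=plane(c,ts([[225,120],[433,158],[372,487],[158,450]]),100);print("stand top",P,P.mean(0))
for a,b in((0,3),(1,2)):
    e=P[a]-P[b];print("yaw",np.arctan2(e[1],e[0]),np.linalg.norm(e))
P=plane(c,ts([[220,200],[278,205],[255,347],[195,333]]),176);print("handle top",P,P.mean(0))
for a,b in((0,3),(1,2)):
    e=P[a]-P[b];print("yaw",np.arctan2(e[1],e[0]),np.linalg.norm(e))
P=plane(s,ss([[255,115],[325,95],[340,117],[268,138]]),176);print("handle top sc",P,P.mean(0))
e=P[1]-P[0];print(np.arctan2(e[1],e[0]))
P=plane(c,ts([[268,190],[352,208],[315,405],[228,385]]),106);print("flange",P,P.mean(0))
e=P[0]-P[3];print("yaw",np.arctan2(e[1],e[0]))
# red mask
```

```text
slots [593.57853903  75.17992609 130.        ] [572.75849624 -93.74388752 130.        ] 170.2020240406516
yaw -0.12263261388716695
tri [592.89003132  74.98726491 133.46610563] [571.56115025 -93.03330585 134.62589477]
[[ 726.25306366  113.2284669   171.        ]
 [ 692.921501   -163.4015795   171.        ]
 [ 661.51754453  120.53749514  171.        ]
 [ 627.87138799 -154.6847289   171.        ]]
yaw -0.11991339723771355 278.6308949890832
yaw -0.12164725004919319 277.27123265413644
[[ 526.87614603  137.14567498   90.        ]
 [ 494.0184487  -138.31289257   90.        ]] yaw -0.118722663733702 277.41133846841603
stand top [[489.82459965 329.18451376 100.        ]
 [479.24972303 266.63565419 100.        ]
 [381.48467355 279.99288478 100.        ]
 [391.44572562 343.36308421 100.        ]] [435.50118046 304.79403424 100.        ]
yaw -0.14313649773580178 99.39534553680474
yaw -0.1357851076622014 98.67330190819048
handle top [[455.74012809 311.15882461 176.        ]
 [454.56744553 294.99716283 176.        ]
 [415.01789958 299.2210644  176.        ]
 [418.65639207 315.97146807 176.        ]] [435.99546632 305.33712998 176.        ]
yaw -0.12905643164210262 37.39471906982076
yaw -0.10639694592365834 39.77446327412398
handle top sc [[452.29161938 295.67091176 176.        ]
 [417.6557531  301.50299755 176.        ]
 [420.40055562 316.04508825 176.        ]
 [455.88918462 310.20859367 176.        ]] [436.55927818 305.85689781 176.        ]
2.9747746447071943
flange [[468.13766665 313.86925663 106.        ]
 [463.12034985 288.76714351 106.        ]
 [404.8091234  296.68143583 106.        ]
 [410.31468465 322.47352503 106.        ]] [436.59545614 305.44784025 106.        ]
yaw -0.14771967819990256
```

Call:
{"name": "apply_moves", "arguments": {
  "series": "0.0854 0 0 -0.035 -6; 0.0854 0 0 -0.035 -6; 0.0854 -0.035 -0.019 0 0; 0.0854 -0.035 -0.019 0 0; 0.0854 -0.035 -0.019 0 0; 0.0854 -0.035 -0.019 0 0; 0.0854 0 0 0 0; 0.0854 0 0 0 0",
  "newtons": 20
}}

```text
time_s: 1.02
position: [311.4, 396.5, 302.2]
ee_rot: [0.0, 0.06, 0.998, -0.003]
wrist_force: [0.3, 0.7, -0.3]
width: 1.003
```

```bash
cat >> h.py <<'E'
def q2R(q): return R.from_quat([q[1],q[2],q[3],q[0]]).as_matrix()
def go(target,yaw=None,s=None):
    s=s or env.read_state(); M=q2R(s["ee_rot"]); p=s["position"]
    ang=np.degrees(np.arctan2(M[1,1],M[0,1]))
    print("t",round(s["time_s"],2),"pos",p.round(1),"tool-y ang",ang.round(2),"tilt",np.degrees(np.arccos(-M[2,2])).round(2),"z",M[:,2].round(3),"F",s["wrist_force"].round(1),"w",round(s["width"]*85.4,1))
    if target is not None:
        print("shift now axes mm",(M.T@(np.array(target,float)-p)).round(1))
        if yaw is not None:
            print("turn",-(yaw-ang));
E
python3 -c "
from h import *
go([436,305,250],82.3)"
```

```text
t 1.02 pos [311.4 396.5 302.2] tool-y ang 83.1 tilt 0.3 z [ 0.    -0.005 -1.   ] F [ 0.3  0.7 -0.3] w 85.7
shift now axes mm [-134.7  -75.6   52.7]
turn 0.7991326043864575
```

Call:
{"name": "apply_moves", "arguments": {
  "series": "0.0854 -0.034 -0.019 0 0.8; 0.0854 -0.034 -0.019 0.005 0; 0.0854 -0.034 -0.019 0.01 0; 0.0854 -0.033 -0.019 0.01 0; 0.0854 0 0 0.01 0; 0.0854 0 0 0.01 0; 0.0854 0 0 0.01 0; 0.0854 0 0 0 0"
}}

```text
time_s: 1.68
position: [438.4, 305.9, 245.2]
ee_rot: [0.001, 0.063, 0.998, -0.001]
wrist_force: [0.5, -0.1, -0.3]
width: 1.004
```

```bash
python3 -c "
from h import *
go([436,305,125],82.3)
c=cam('wrist');save(c,'w1.png')"
```

```text
t 1.68 pos [438.4 305.9 245.2] tool-y ang 82.73 tilt 0.09 z [ 0.001 -0.001 -1.   ] F [ 0.5 -0.1 -0.3] w 85.8
shift now axes mm [  2.4  -1.  120.2]
turn 0.42705289525187595
```

View pics/w1.png

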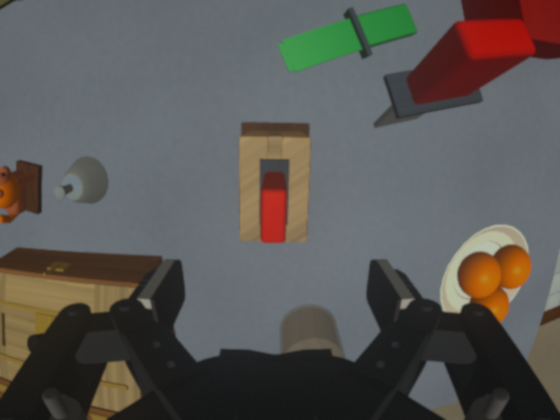

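The wrist view shows the red handle (273, 207) centred between the fingers and aligned with the jaws. I'll go down now.

Call:
{"name": "apply_moves", "arguments": {
  "series": "0.0854 0.002 -0.001 0.02 0.4; 0.0854 0 0 0.025 0; 0.0854 0 0 0.025 0; 0.0854 0 0 0.025 0; 0.0854 0 0 0.02 0; 0.0854 0 0 0.007 0; 0.0854 0 0 0 0; 0.0854 0 0 0 0"
}}

```text
time_s: 2.4
position: [436.6, 315.4, 127.3]
ee_rot: [0.005, 0.061, 0.998, 0.004]
wrist_force: [0.8, -0.5, -1.0]
width: 0.997
```

```bash
python3 -c "
from h import *
go([436,305,123],82.3)"
```

```text
t 2.4 pos [436.6 315.4 127.3] tool-y ang 83.0 tilt 0.8 z [ 0.011  0.008 -1.   ] F [ 0.8 -0.5 -1. ] w 85.2
shift now axes mm [ -0.6 -10.4   4.2]
turn 0.7011453904841005
```

Call:
{"name": "apply_moves", "arguments": {
  "series": "0.0854 0 -0.005 0.002 0.4; 0.0854 0 -0.005 0.001 0.3; 0.0854 0 0 0 0; 0.0854 0 0 0 0; 0.0854 0 0 0 0; 0.0854 0 0 0 0; 0.0854 0 0 0 0; 0.0854 0 0 0 0"
}}

```text
time_s: 3.07
position: [439.0, 307.4, 130.8]
ee_rot: [0.01, 0.068, 0.998, 0.008]
wrist_force: [0.5, -1.7, 0.1]
width: 1.004
```

```bash
python3 -c "
from h import *
go([436,305,123],82.3)
s=env.read_state();print(s['joint_pos'])"
```

```text
t 3.07 pos [439.  307.4 130.8] tool-y ang 82.24 tilt 1.47 z [ 0.021  0.015 -1.   ] F [ 0.5 -1.7  0.1] w 85.7
shift now axes mm [ 2.8 -2.9  7.7]
turn -0.0562925574308224
[ 6.10894304e-01  3.23077604e-01 -3.23459053e-01  8.98547769e-01
  3.12867374e-05  7.46432370e-01]
```

Call:
{"name": "apply_moves", "arguments": {
  "series": "0.0854 0.003 -0.003 0.008 0; 0.0854 0 0 0.002 0; 0.01 0 0 0 0; 0.01 0 0 0 0; 0.01 0 0 0 0; 0.01 0 0 0 0; 0.01 0 0 0 0; 0.01 0 0 0 0",
  "newtons": 25
}}

```text
time_s: 3.73
position: [434.9, 304.4, 119.0]
ee_rot: [0.009, 0.068, 0.998, 0.008]
wrist_force: [-1.1, -0.2, -2.8]
width: 0.21
```

```bash
python3 -c "
from h import *
go([436,305,300],83)
s=env.read_state();print(s['joint_pos'])"
```

```text
t 3.73 pos [434.9 304.4 119. ] tool-y ang 82.25 tilt 1.38 z [ 0.02   0.014 -1.   ] F [-1.1 -0.2 -2.8] w 17.9
shift now axes mm [  -4.2    3.7 -180.9]
turn -0.7489630998769172
[ 6.10713962e-01  3.26638431e-01 -3.52573413e-01  8.67490551e-01
 -2.85809917e-05  7.46103204e-01]
```

Call:
{"name": "apply_moves", "arguments": {
  "series": "0.01 -0.001 0.0005 -0.02 0; 0.01 -0.001 0.0005 -0.025 0; 0.01 -0.001 0.0005 -0.025 0; 0.01 -0.001 0.0005 -0.025 0; 0.01 -0.001 0.0005 -0.025 0; 0.01 -0.001 0.0005 -0.025 0; 0.01 0 0 -0.025 0; 0.01 0 0 -0.01 0"
}}

```text
time_s: 4.4
position: [433.6, 301.3, 300.2]
ee_rot: [0.003, 0.068, 0.998, 0.002]
wrist_force: [-0.1, 1.6, -2.0]
width: 0.21
```

```bash
python3 -c "
from h import *
go([436,305,300],83)
c=cam('scene');save(c,'s2.png',(240,100,500,330),3)"
```

```text
t 4.4 pos [433.6 301.3 300.2] tool-y ang 82.25 tilt 0.41 z [ 0.006  0.004 -1.   ] F [-0.1  1.6 -2. ] w 17.9
shift now axes mm [-1.8  4.   0.3]
turn -0.7475672040345387
```

View pics/s2.png

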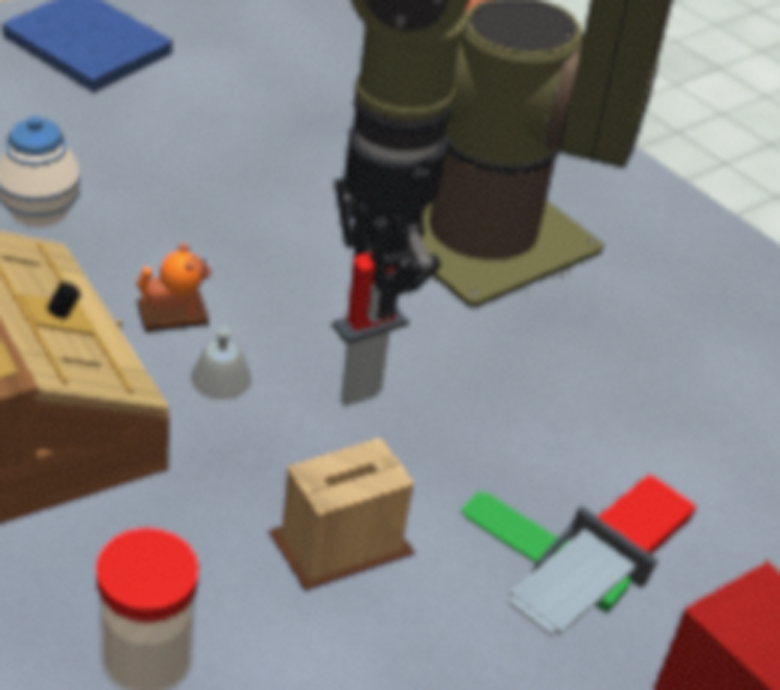

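Call:
{"name": "apply_moves", "arguments": {
  "series": "0.01 -0.027 0.001 0 -0.8; 0.01 -0.027 0.001 0 0; 0.01 -0.027 0.001 0.01 0; 0.01 0 0 0.025 0; 0.01 0 0 0.03 0; 0.01 0 0 0.03 0; 0.01 0 0 0.02 0; 0.01 0 0 0 0"
}}

```text
time_s: 5.12
position: [519.4, 294.7, 179.0]
ee_rot: [0.004, 0.06, 0.998, 0.003]
wrist_force: [-0.7, -0.4, -1.8]
width: 0.207
```

```bash
python3 -c "
from h import *
go([516.5,293.5,174],83.06)"
```

```text
t 5.12 pos [519.4 294.7 179. ] tool-y ang 83.14 tilt 0.6 z [ 0.008  0.006 -1.   ] F [-0.7 -0.4 -1.8] w 17.7
shift now axes mm [ 2.8 -1.6  5. ]
turn 0.08005202639486697
```

Call:
{"name": "apply_moves", "arguments": {
  "series": "0.01 0.012 0 0 0; 0.01 0.01 0 0 0; 0.01 0.008 0 0 0; 0.01 0.008 0 0 0; 0.01 0.008 0 0 0; 0.01 0.008 0 0 0; 0.01 0.008 0 0 0; 0.01 0.008 0 0 0",
  "newtons": 20
}}

```text
time_s: 5.78
position: [452.0, 303.6, 180.9]
ee_rot: [0.011, 0.061, 0.998, 0.004]
wrist_force: [3.6, 0.2, -2.0]
width: 0.209
```

```bash
python3 -c "
from h import *
go([452,304,174],83.06)
c=cam('scene');save(c,'s3.png',(270,100,430,330),3)"
```

```text
t 5.78 pos [452.  303.6 180.9] tool-y ang 82.99 tilt 1.31 z [ 0.022  0.006 -1.   ] F [ 3.6  0.2 -2. ] w 17.9
shift now axes mm [0.2 0.3 6.9]
turn -0.07453586182411698
```

View pics/s3.png

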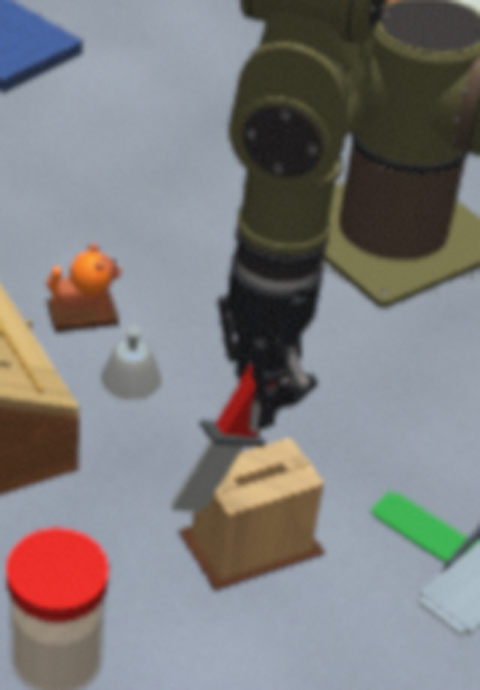

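Call:
{"name": "apply_moves", "arguments": {
  "series": "0.01 0 0 -0.03 0; 0.01 0 0 -0.035 0; 0.01 -0.003 -0.01 -0.025 0; 0.01 -0.015 -0.035 0 0; 0.01 -0.015 -0.035 0 0; 0.01 -0.015 -0.035 0 0; 0.01 -0.01 -0.025 0 0; 0.01 0 0 0 0"
}}

```text
time_s: 6.5
position: [476.6, 157.2, 272.6]
ee_rot: [-0.001, 0.054, 0.999, 0.006]
wrist_force: [-0.4, 1.0, -2.5]
width: 0.21
```

```bash
python3 -c "
from h import *
go([514.8,84.6,250],83.06)
c=cam('scene');save(c,'s4.png',(200,60,400,260),3)
c=cam('top');save(c,'t4.png',(150,100,350,290),4)"
```

```text
t 6.5 pos [476.6 157.2 272.6] tool-y ang 83.86 tilt 0.69 z [-0.002  0.012 -1.   ] F [-0.4  1.  -2.5] w 17.9
shift now axes mm [-45.8 -68.4  21.7]
turn 0.8032903371446736
```

View pics/s4.png

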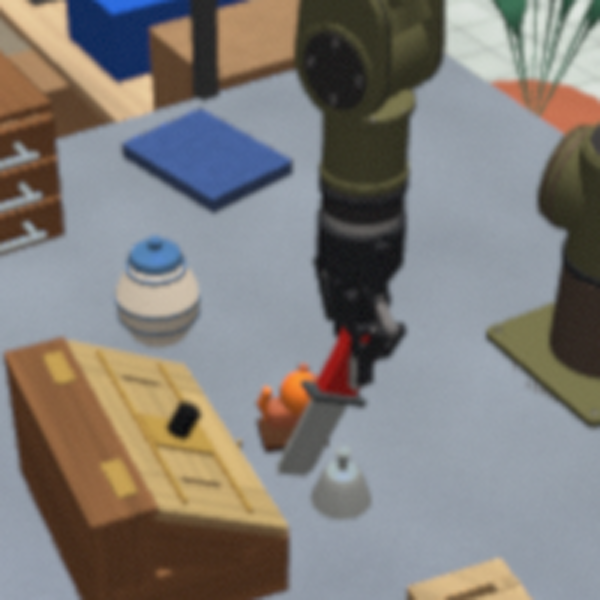

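View pics/t4.png

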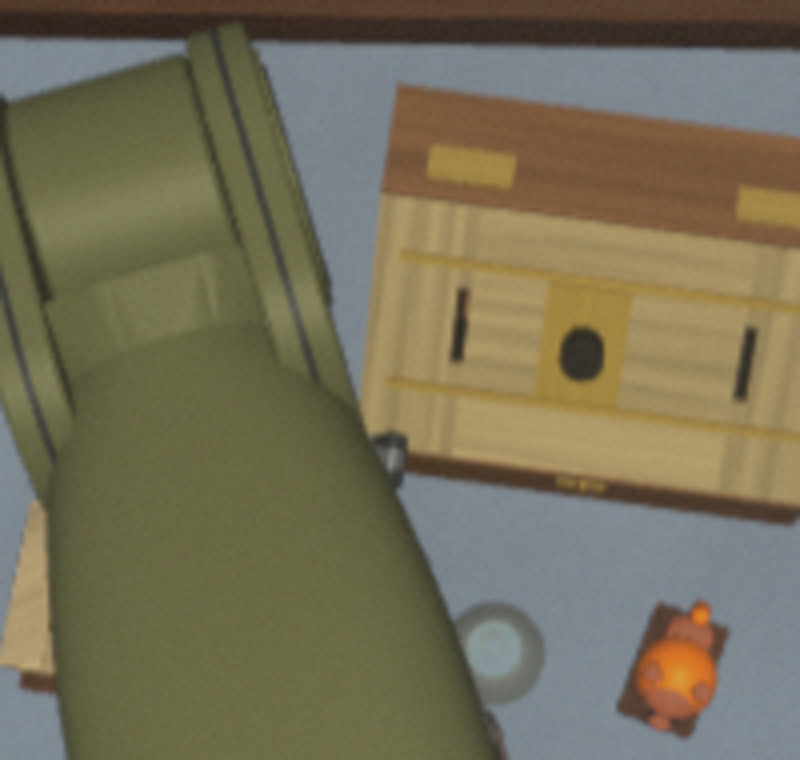

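Call:
{"name": "apply_moves", "arguments": {
  "series": "0.01 -0.011 -0.017 0 0.8; 0.01 -0.012 -0.017 0 0; 0.01 -0.012 -0.017 0.005 0; 0.01 -0.011 -0.017 0.005 0; 0.01 0 0 0.005 0; 0.01 0 0 0.005 0; 0.01 0 0 0 0; 0.01 0 0 0 0"
}}

```text
time_s: 7.27
position: [508.3, 97.7, 248.1]
ee_rot: [-0.008, 0.052, 0.999, 0.012]
wrist_force: [0.5, 0.5, -1.1]
width: 0.206
```

```bash
python3 -c "
from h import *
go([514.8,84.6,250],83.06)
c=cam('scene');save(c,'s5.png',(200,120,360,250),5)
c=cam('wrist');save(c,'w5.png')"
```

```text
t 7.27 pos [508.3  97.7 248.1] tool-y ang 83.99 tilt 1.66 z [-0.015  0.025 -1.   ] F [ 0.5  0.5 -1.1] w 17.6
shift now axes mm [ -7.8 -12.3  -2.3]
turn 0.9255857329041532
```

View pics/s5.png

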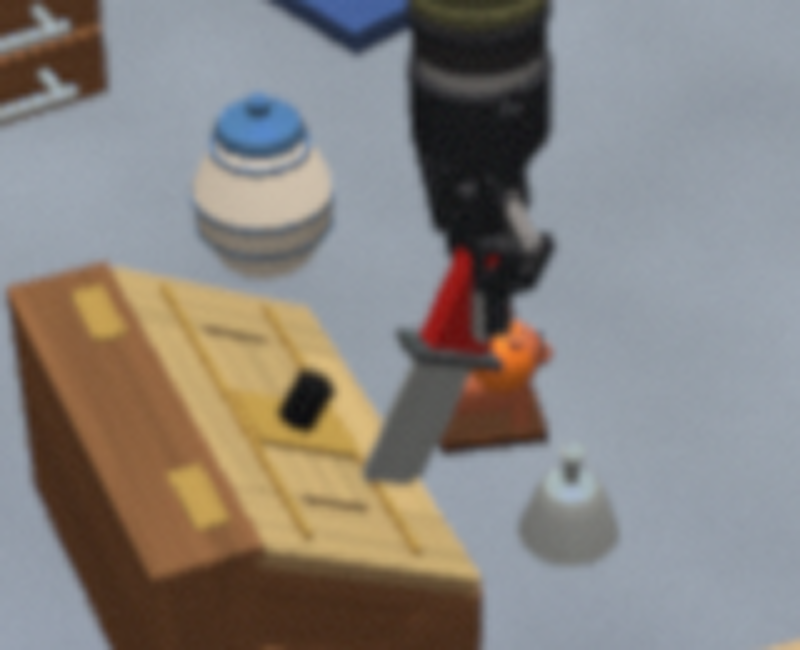

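View pics/w5.png

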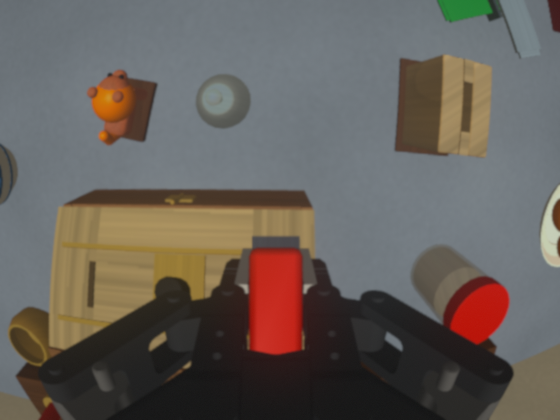

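Call:
{"name": "apply_moves", "arguments": {
  "series": "0.01 0 0.025 0 0.9; 0.01 0 0.035 0 0; 0.01 -0.001 -0.012 0 0; 0.01 -0.001 -0.012 0 0; 0.01 -0.001 -0.012 0 0; 0.01 -0.001 -0.012 0 0; 0.01 -0.001 -0.012 0 0; 0.01 -0.001 -0.012 0 0"
}}

```text
time_s: 8.03
position: [511.8, 87.6, 249.9]
ee_rot: [-0.006, 0.056, 0.998, 0.013]
wrist_force: [-0.3, -0.3, -1.7]
width: 0.204
```

```bash
python3 -c "
from h import *
go([514.8,84.6,250],83.06)"
```

```text
t 8.03 pos [511.8  87.6 249.9] tool-y ang 83.56 tilt 1.69 z [-0.011  0.027 -1.   ] F [-0.3 -0.3 -1.7] w 17.4
shift now axes mm [-3.3 -2.7 -0.2]
turn 0.49698066596549495
```

```bash
python3 -c "
from h import *
s=env.read_state();print(s['joint_pos'].round(4))
c=cam('scene');save(c,'s6.png',(255,160,325,230),10)"
```

```text
[ 0.1518  0.2482 -0.106   1.2237  0.0287  0.264 ]
```

View pics/s6.png

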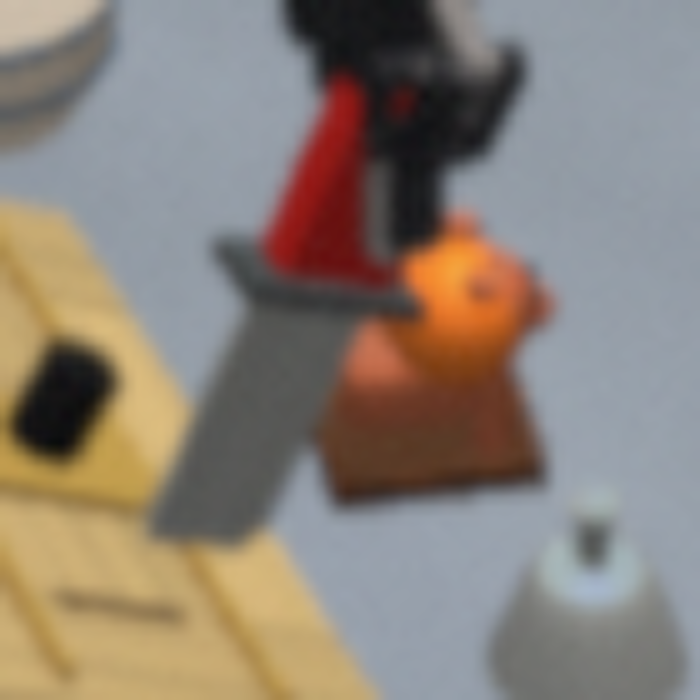

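```bash
cat >> h.py <<'E'
def feeler_from_scene(c,pts,off,k,half=2.0,s=None):
    s=s or env.read_state();M=q2R(s["ee_rot"]);g=s["position"]-19*M[:,2]
    uv=(np.array(pts,float)+.5)/k-.5+np.array(off)
    P=plane_n(c,uv,g+half*M[:,1],M[:,1])
    return g,M,P
E
python3 - <<'E'
from h import *
c=cam('scene')
g,M,P=feeler_from_scene(c,[[250,320],[155,520],[352,330],[255,530],[200,540]],(255,160),10)
bx=np.array([np.cos(-.121),np.sin(-.121),0])
for a,b in((0,1),(2,3)):
    d=P[b]-P[a];print("tilt",np.degrees(np.arctan2(d@bx,-d[2])))
rel=P-g
print(np.c_[rel@bx,rel[:,2]].round(1)); print(P[4],g)
e=M.T@(P[4]-g);print("tip in tool",e, np.linalg.norm(e), np.degrees(np.arctan2(-e[0],e[2])))
go([514.8,84.6,250],83.06)
E
```

```text
tilt 26.132015530040675
tilt 26.03400884840906
[[  41.9  -36.4]
 [  72.8  -99.5]
 [  10.5  -50.6]
 [  41.7 -114.6]
 [  59.1 -112.1]]
[571.13053673  83.95522094 156.75132274] [511.84124469  85.98477781 268.87189478]
tip in tool [-60.7665579    2.         111.32738823] 126.84779039659152 28.627325626703765
t 8.13 pos [511.6  86.5 249.9] tool-y ang 83.39 tilt 1.66 z [-0.012  0.027 -1.   ] F [ 1.   0.2 -1.3] w 17.7
shift now axes mm [-3.4 -1.5 -0.2]
turn 0.32893569860448224
```

Run:
```python
from h import *
c=cam('scene')
n=np.array([-.4963,.0604,.866])
for pt in([122,605],):
    uv=(np.array([pt],float)+.5)/10-.5+np.array((255,160))
    print(uv,plane_n(c,uv,np.array([583.2,-9.3,130]),n))
print(proj(c,[[593.3,75.1,130],[593.3+.866*.9927*24,75.1-.866*.1207*24,142],[593.3-.866*.9927*24,75.1+.866*.1207*24,118]]), (np.array([[60,598],[185,612]])+.5)/10-.5+[255,160])
```

```text
[[266.75 220.05]] [[589.73902129  69.57031013 128.246593  ]]
[[266.59621569 221.15100535]
 [259.86182376 220.12227555]
 [273.20366312 222.1603434 ]] [[260.55 219.35]
 [273.05 220.75]]
```

```bash
python3 -c "
from h import *
c=cam('top');save(c,'t6.png',(200,100,400,250),4)"
```

```text
(no output)
```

View pics/t6.png

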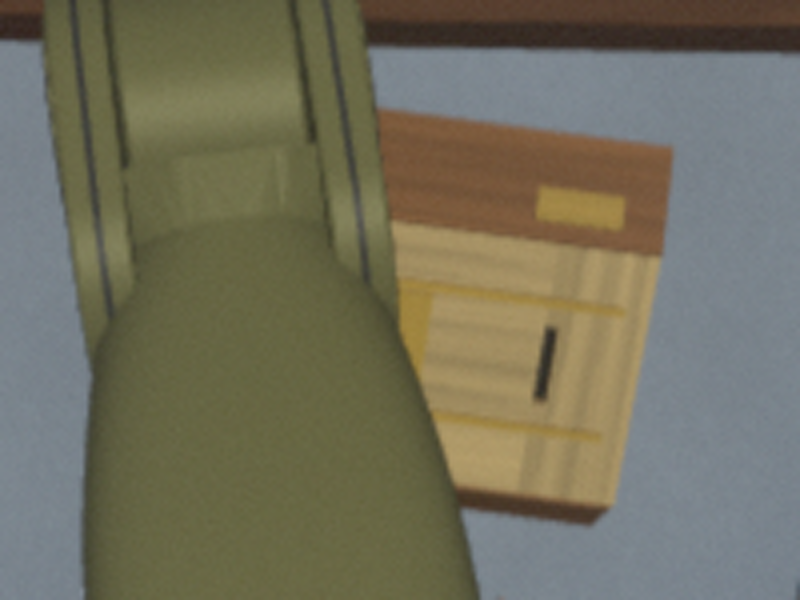

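```bash
cat >> h.py <<'E'
N=np.array([-.4963,.0604,.866]); BX=np.array([.9927,-.1207,0]); BY=np.array([.1207,.9927,0]); UX=np.cross(BY,N)
SLOT=dict(L=np.array([593.3,75.1,130.]),R=np.array([572.5,-93.6,130.]))
def tip(alpha=28.,L=127.,which="L",depth=None):
    s=env.read_state();M=q2R(s["ee_rot"]);g=s["position"]-19*M[:,2];a=np.radians(alpha)
    d=-np.sin(a)*M[:,0]+np.cos(a)*M[:,2]; T=g+L*d; e=T-SLOT[which]
    go(None,s=s)
    print("tip",T.round(1),"rel slot: upslope %.1f y %.1f out %.1f"%(e@UX,e@BY,e@N),"feeler dir slot axes",(d@UX).round(3),(d@BY).round(3))
    if depth is not None:
        t=SLOT[which]-depth*N; print("shift tool mm",(M.T@(t-T)).round(1),"turn",(83.06-np.degrees(np.arctan2(M[1,1],M[0,1])))*-1)
E
python3 -c "
from h import *
tip(28,127,'L',-10)"
```

```text
t 8.23 pos [512.   88.4 249.9] tool-y ang 83.48 tilt 1.73 z [-0.011  0.028 -1.   ] F [ 0.1 -0.1 -2.1] w 17.6
tip [570.2  84.2 156. ] rel slot: upslope -7.8 y 6.3 out 34.5 feeler dir slot axes -0.049 0.027
shift tool mm [-19.2  -6.9  16.9] turn 0.4248998271251878
```

Call:
{"name": "apply_moves", "arguments": {
  "series": "0.01 -0.004 -0.0015 0.001 0.4; 0.01 -0.004 -0.0015 0.002 0; 0.01 -0.003 -0.0015 0.003 0; 0.01 -0.003 -0.0015 0.003 0; 0.01 -0.003 -0.001 0.003 0; 0.01 -0.002 0 0.003 0; 0.01 0 0 0.002 0; 0.01 0 0 0 0"
}}

```text
time_s: 8.9
position: [532.4, 79.3, 229.9]
ee_rot: [-0.007, 0.06, 0.998, 0.014]
wrist_force: [0.2, -0.1, -1.6]
width: 0.207
```

```bash
python3 -c "
from h import *
tip(28,127,'L',-5)
c=cam('scene');save(c,'s7.png',(245,165,315,235),10)
c=cam('wrist');save(c,'w7.png')
print(ray(c,[[275,207]])[0])
"
```

```text
t 8.9 pos [532.4  79.3 229.9] tool-y ang 83.09 tilt 1.78 z [-0.011  0.029 -1.   ] F [ 0.2 -0.1 -1.6] w 17.7
tip [590.5  74.9 136. ] rel slot: upslope 0.6 y -0.6 out 6.5 feeler dir slot axes -0.05 0.024
shift tool mm [-0.3  0.5  1.6] turn 0.02541598602569195
[462.81488489  84.63384866 373.92214177]
```

View pics/s7.png

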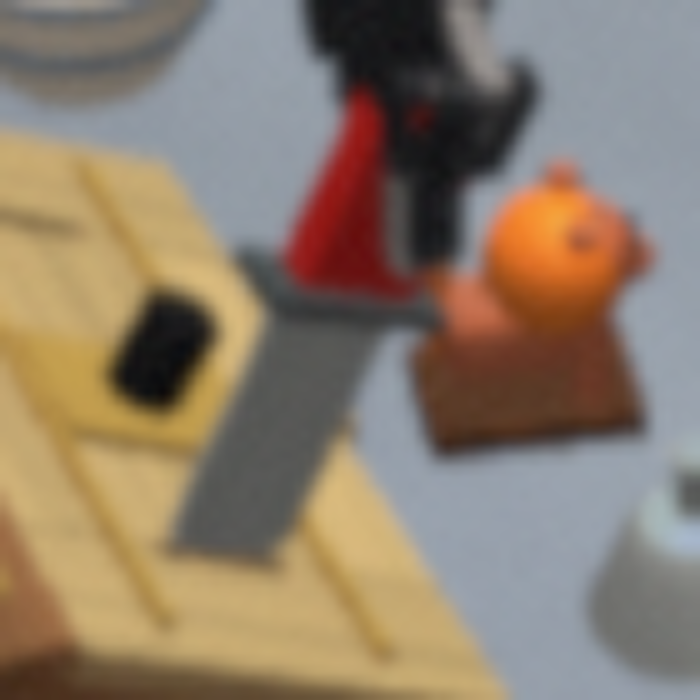

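View pics/w7.png

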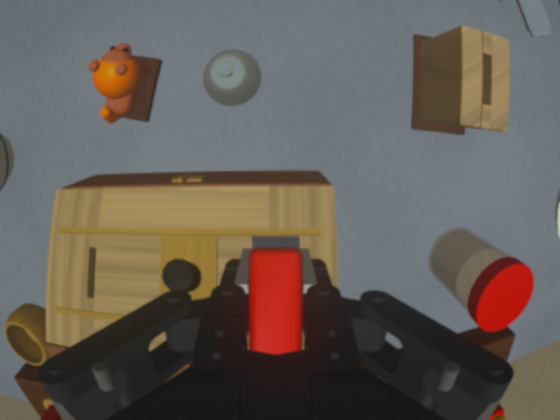

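```bash
python3 -c "
from h import *
tip(28,127,'L',14)
"
```

```text
t 9.0 pos [532.4  79.4 230.4] tool-y ang 83.09 tilt 1.78 z [-0.011  0.029 -1.   ] F [ 0.3 -0.2 -1.3] w 17.5
tip [590.6  74.9 136.5] rel slot: upslope 0.9 y -0.5 out 6.9 feeler dir slot axes -0.049 0.025
shift tool mm [-9.9 -0.  18.4] turn 0.02894861858311515
```

Call:
{"name": "apply_moves", "arguments": {
  "series": "0.01 -0.0015 0 0.0025 0; 0.01 -0.0015 0 0.003 0; 0.01 -0.0015 0 0.003 0; 0.01 -0.0015 0 0.003 0; 0.01 -0.0015 0 0.003 0; 0.01 -0.0015 0 0.003 0; 0.01 -0.001 0 0.002 0; 0.01 0 0 0 0"
}}

```text
time_s: 9.67
position: [542.6, 78.9, 209.2]
ee_rot: [-0.006, 0.06, 0.998, 0.014]
wrist_force: [-0.2, 0.1, -2.7]
width: 0.205
```

```bash
python3 -c "
from h import *
tip(28,127,'L',20)
c=cam('scene');save(c,'s8.png',(245,165,315,235),10)
"
```

```text
t 9.67 pos [542.6  78.9 209.2] tool-y ang 83.12 tilt 1.76 z [-0.011  0.029 -1.   ] F [-0.2  0.1 -2.7] w 17.5
tip [600.8  74.4 115.3] rel slot: upslope -0.8 y 0.2 out -16.5 feeler dir slot axes -0.049 0.025
shift tool mm [-2.5 -0.3  2.5] turn 0.060872206672328844
```

View pics/s8.png

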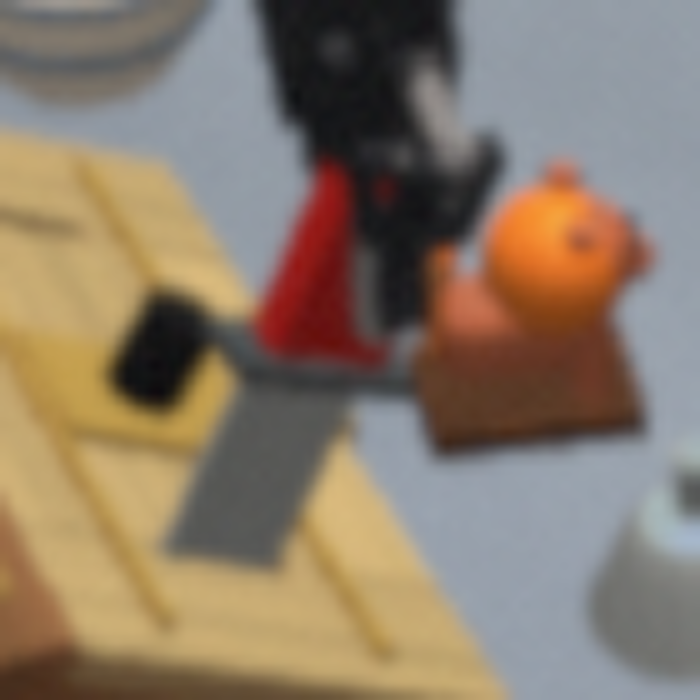

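Call:
{"name": "apply_moves", "arguments": {
  "series": "0.01 -0.002 0 0.003 0; 0.01 -0.002 0 0.003 0; 0.01 -0.002 0 0.003 0; 0.01 -0.002 0 0.003 0; 0.01 -0.002 0 0.003 0; 0.01 -0.002 0 0.003 0; 0.01 -0.002 0 0.003 0; 0.01 0 0 0 0"
}}

```text
time_s: 10.38
position: [555.2, 77.4, 185.1]
ee_rot: [-0.009, 0.06, 0.998, 0.014]
wrist_force: [-1.0, 0.9, -2.1]
width: 0.208
```

```bash
python3 -c "
from h import *
tip(28,127,'L',50)
c=cam('scene');save(c,'s9.png',(245,165,315,235),10)
"
```

```text
t 10.38 pos [555.2  77.4 185.1] tool-y ang 83.11 tilt 1.86 z [-0.016  0.028 -0.999] F [-1.   0.9 -2.1] w 17.7
tip [612.9  73.   90.9] rel slot: upslope -2.5 y 0.3 out -43.8 feeler dir slot axes -0.054 0.024
shift tool mm [-5.3 -0.4  4.1] turn 0.05151645873054633
```

View pics/s9.png

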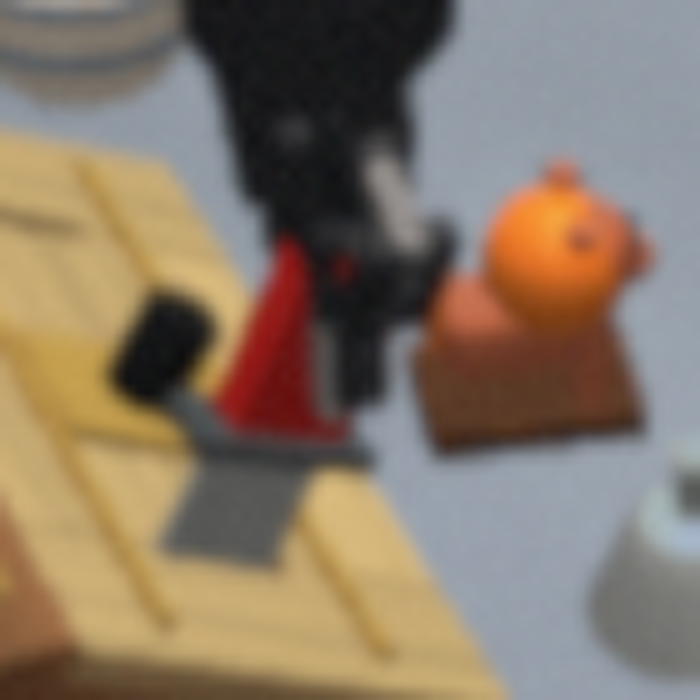

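Call:
{"name": "apply_moves", "arguments": {
  "series": "0.01 -0.003 0 0.003 0; 0.01 -0.003 0 0.003 0; 0.01 -0.002 0 0.003 0; 0.01 -0.002 0 0.003 0; 0.01 -0.002 0 0.003 0; 0.01 -0.002 0 0.003 0; 0.01 -0.002 0 0.003 0; 0.01 0 0 0 0"
}}

```text
time_s: 11.1
position: [567.7, 76.0, 160.4]
ee_rot: [-0.013, 0.06, 0.998, 0.013]
wrist_force: [-2.1, -0.0, -2.2]
width: 0.206
```

```bash
python3 -c "
from h import *
tip(28,127,'L',90)
c=cam('scene');save(c,'s10.png',(245,165,315,235),10)
"
```

```text
t 11.1 pos [567.7  76.  160.4] tool-y ang 83.12 tilt 2.15 z [-0.025  0.028 -0.999] F [-2.1 -0.  -2.2] w 17.6
tip [624.6  71.6  65.7] rel slot: upslope -4.9 y 0.3 out -71.5 feeler dir slot axes -0.063 0.023
shift tool mm [-13.8  -0.7  13.2] turn 0.05787549829935301
```

View pics/s10.png

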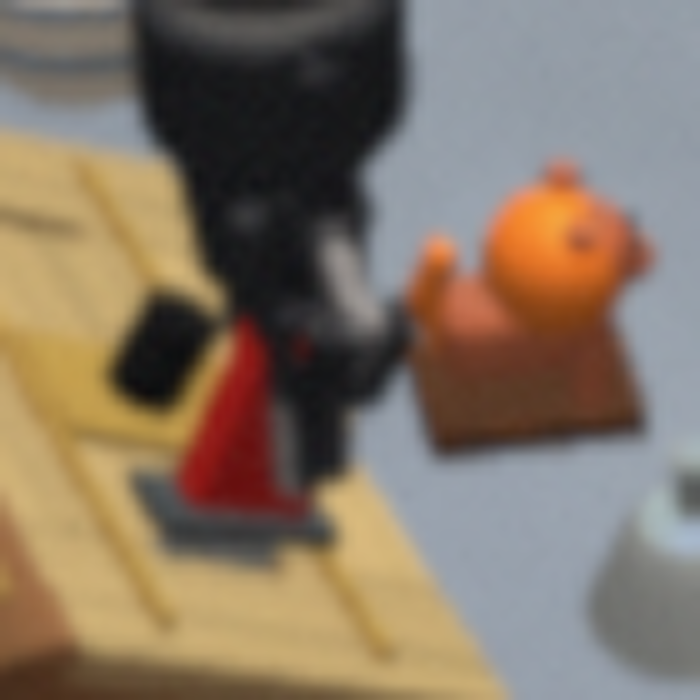

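Call:
{"name": "apply_moves", "arguments": {
  "series": "0.01 -0.002 0 0.003 0; 0.01 -0.002 0 0.003 0; 0.01 -0.002 0 0.003 0; 0.01 -0.002 0 0.003 0; 0.01 -0.001 0 0.002 0; 0.01 0 0 0.001 0; 0.01 0 0 0 0; 0.01 0 0 0 0"
}}

```text
time_s: 11.82
position: [572.4, 75.7, 147.5]
ee_rot: [-0.016, 0.06, 0.998, 0.014]
wrist_force: [-3.9, 0.5, -1.7]
width: 0.211
```

```bash
python3 -c "
from h import *
tip(28,127,'L',90)
c=cam('scene');save(c,'s11.png',(245,165,315,235),10)
"
```

```text
t 11.82 pos [572.4  75.7 147.5] tool-y ang 83.12 tilt 2.43 z [-0.03   0.029 -0.999] F [-3.9  0.5 -1.7] w 18.0
tip [628.8  71.3  52.4] rel slot: upslope -7.9 y 0.5 out -85.0 feeler dir slot axes -0.069 0.023
shift tool mm [-9.3 -0.5  0. ] turn 0.056766683864410084
```

View pics/s11.png

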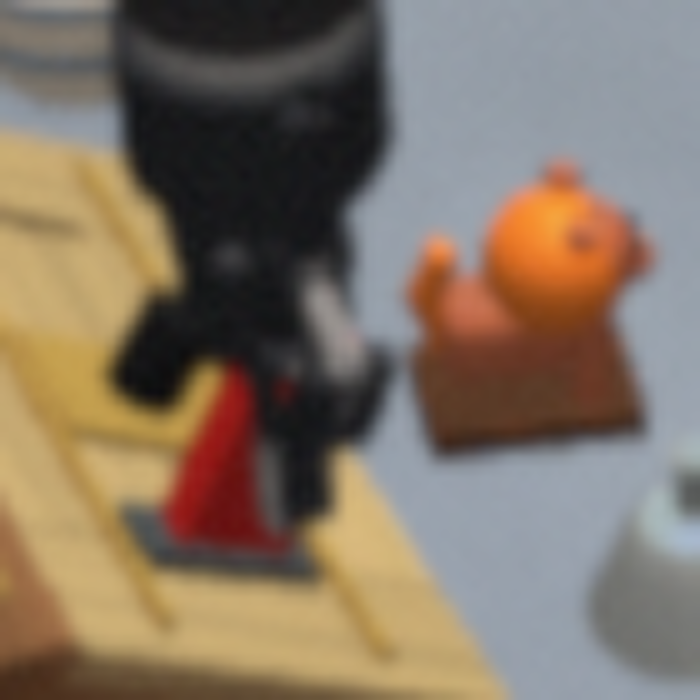

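Call:
{"name": "apply_moves", "arguments": {
  "series": "0.01 -0.002 0 0.002 0; 0.01 -0.002 0 0.002 0; 0.01 -0.001 0 0.002 0; 0.01 0 0 0.002 0; 0.01 0 0 0.002 0; 0.01 0 0 0 0; 0.01 0 0 0 0; 0.01 0 0 0 0"
}}

```text
time_s: 12.53
position: [572.3, 75.7, 146.1]
ee_rot: [-0.018, 0.06, 0.998, 0.014]
wrist_force: [-4.7, -0.2, -1.0]
width: 0.204
```

```bash
python3 -c "
from h import *
tip(28,127,'L',90)
c=cam('scene');save(c,'s12.png',(245,165,315,235),10)
"
```

```text
t 12.53 pos [572.3  75.7 146.1] tool-y ang 83.11 tilt 2.6 z [-0.033  0.031 -0.999] F [-4.7 -0.2 -1. ] w 17.5
tip [628.3  71.5  50.9] rel slot: upslope -9.1 y 0.6 out -86.1 feeler dir slot axes -0.072 0.024
shift tool mm [-9.8 -0.6 -1.6] turn 0.05399846230002936
```

View pics/s12.png

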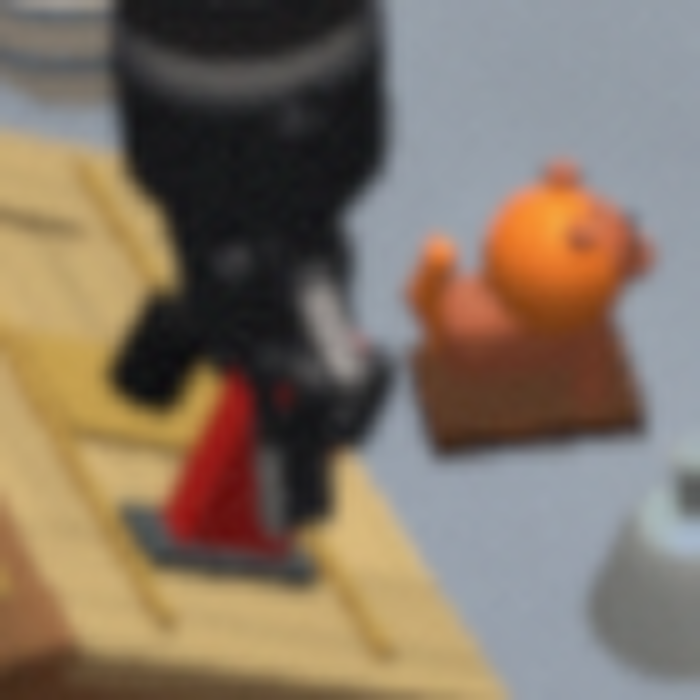

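Call:
{"name": "apply_moves", "arguments": {
  "series": "0.045 0 0 0 0; 0.045 0 0 0 0; 0.045 0 0 0 0; 0.045 0 0 0 0; 0.045 0 0 -0.02 0; 0.045 0.005 0 -0.03 0; 0.045 0.005 0 -0.035 0; 0.045 0.005 0 -0.03 0"
}}

```text
time_s: 13.25
position: [567.2, 74.0, 260.6]
ee_rot: [-0.014, 0.06, 0.998, 0.014]
wrist_force: [0.3, 0.0, 0.4]
width: 0.53
```

```bash
python3 -c "
from h import *
go(None)
c=cam('scene');save(c,'s13.png',(225,165,305,235),10)
c=cam('wrist');save(c,'w13.png')
"
```

```text
t 13.25 pos [567.2  74.  260.6] tool-y ang 83.11 tilt 2.27 z [-0.025  0.03  -0.999] F [0.3 0.  0.4] w 45.3
```

View pics/s13.png

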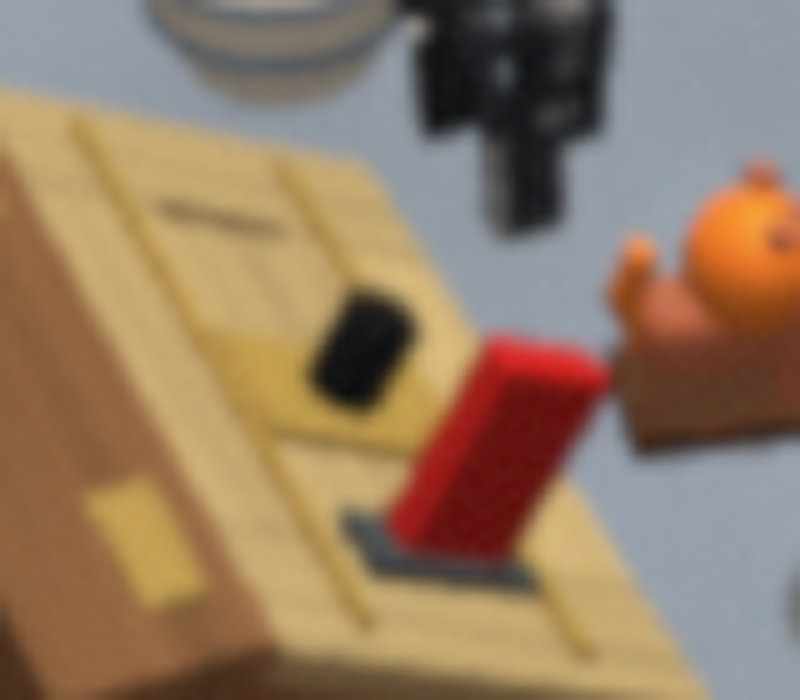

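View pics/w13.png

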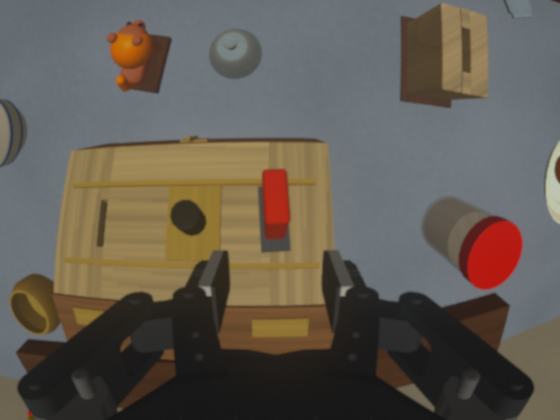

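Run:
```python
from h import *
c=cam('scene');w=cam('wrist')
def pts(S,z):
    hx,hy={6:(30,13),76:(20,9)}[z]
    return [S+a*hx*UX+b*hy*BY+z*N for a,b in((1,1),(1,-1),(-1,-1),(-1,1))]
S=SLOT['L']
for z in(6,76):
    P=pts(S,z); print(z,"scene crop",(((proj(c,P)-[225,165])+.5)*10-.5).round(0).tolist(),"wrist",proj(w,P,True).round(1).tolist())
print("slotR wrist",proj(w,[SLOT['R']],True), "knob0 w",proj(w,[(SLOT['L']+SLOT['R'])/2+37*N],True))
```

```text
6 scene crop [[362.0, 565.0], [329.0, 509.0], [495.0, 536.0], [529.0, 591.0]] wrist [[290.0, 258.9], [259.8, 259.3], [259.6, 192.6], [288.4, 192.5]]
76 scene crop [[494.0, 371.0], [469.0, 333.0], [581.0, 353.0], [606.0, 391.0]] wrist [[291.0, 233.1], [263.6, 233.4], [263.3, 175.9], [289.5, 175.8]]
slotR wrist [[100.58864866 225.79709343]] knob0 w [[170.06134605 217.40015039]]
```

Run:
```python
from h import *
w=cam('wrist');save(w,'w14.png',(80,130,340,300),3)
go(None)
```

```text
t 13.5 pos [567.   74.  258.7] tool-y ang 83.11 tilt 2.29 z [-0.026  0.03  -0.999] F [-0.5 -0.1  0.5] w 45.0
```

View pics/w14.png

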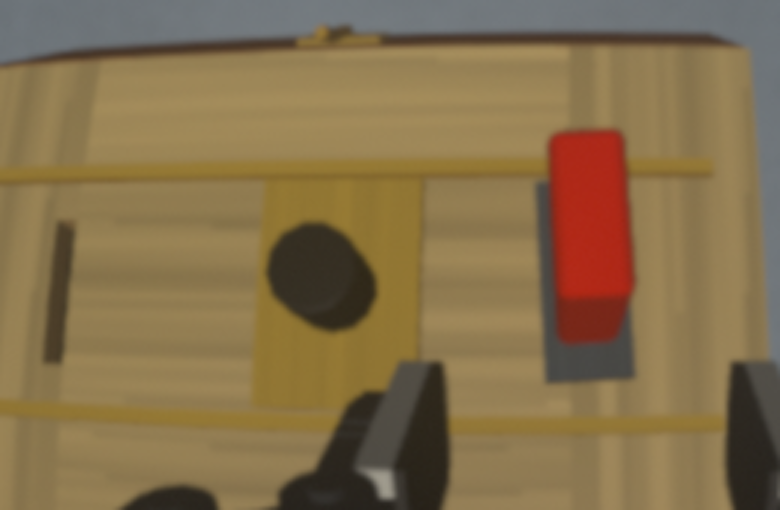

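Run:
```python
from h import *
w=cam('wrist')
mid=(SLOT['L']+SLOT['R'])/2
P=plane_n(w,np.array([[184.3,218.3]]),mid+37*N,N,True)[0]
print(P,"y0",(P-mid)@BY,"up",(P-mid)@UX)
Q=plane_n(w,np.array([[265,180],[420,180],[253,403],[418,400]])/3.+[80,130],mid+5*N,N,True)
print("plate y",(Q-mid)@BY)
y0=(P-mid)@BY
T=mid+(y0+33)*BY+np.array([-.9927*11.5,.1207*11.5,18]); print("TCP",T); go([T[0],T[1],225],83.06)
```

```text
[563.46371205   5.10977725 160.58129353] y0 11.908990915938988 up -2.9202795406959527
plate y [-13.9301745   35.27237253 -13.38071268  36.37347234]
TCP [576.9044652   36.71920528 148.        ]
t 13.55 pos [566.3  74.  257.8] tool-y ang 83.11 tilt 2.36 z [-0.028  0.03  -0.999] F [-0.9  0.2 -0.5] w 45.0
shift now axes mm [-15.9 -36.6  31.4]
turn 0.05074298272084832
```

Call:
{"name": "apply_moves", "arguments": {
  "series": "0 -0.003 -0.012 0 0; 0 -0.004 -0.012 0 0; 0 -0.004 -0.012 0 0; 0 -0.002 0 0.008 0; 0 0 0 0.01 0; 0 0 0 0.01 0; 0 0 0 0 0; 0 0 0 0 0"
}}

```text
time_s: 14.22
position: [572.8, 29.8, 218.4]
ee_rot: [-0.021, 0.062, 0.998, 0.013]
wrist_force: [0.4, 0.3, 1.0]
width: -0.003
```

```bash
python3 -c "
from h import *
go([573,36.5,148],83.06)
c=cam('scene');save(c,'s15.png',(225,165,305,235),10)
w=cam('wrist');save(w,'w15.png',(80,130,340,300),3)
"
```

```text
t 14.22 pos [572.8  29.8 218.4] tool-y ang 82.82 tilt 2.81 z [-0.04   0.029 -0.999] F [0.4 0.3 1. ] w -0.3
shift now axes mm [-2.3  5.  70.5]
turn -0.23717740834884182
```

View pics/s15.png

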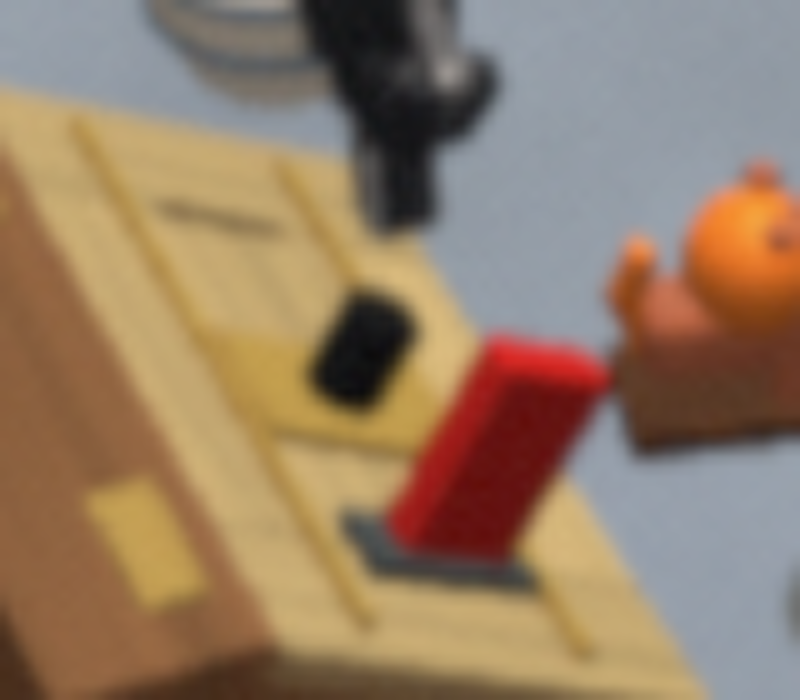

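View pics/w15.png

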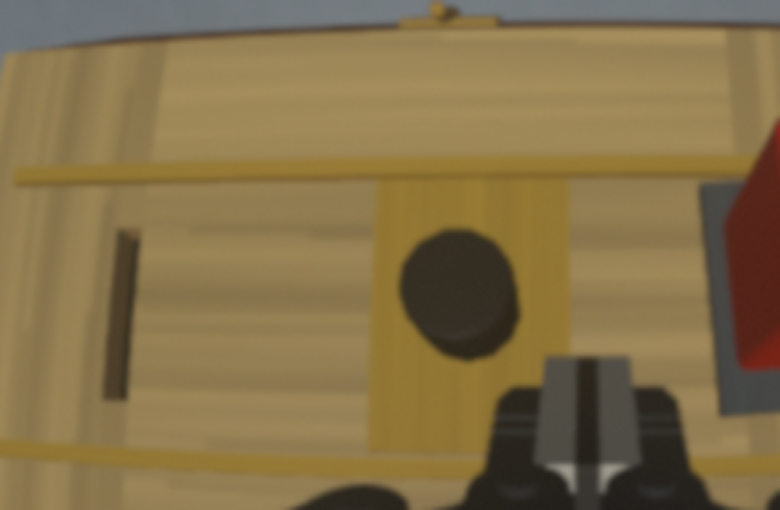

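Call:
{"name": "apply_moves", "arguments": {
  "series": "0 0 0.006 0 -0.2; 0 -0.001 0 0.008 0; 0 -0.001 0 0.012 0; 0 -0.001 0 0.013 0; 0 0 0 0.013 0; 0 0 0 0.013 0; 0 0 0 0.01 0; 0 0 0 0 0"
}}

```text
time_s: 14.98
position: [578.4, 40.7, 149.3]
ee_rot: [-0.015, 0.058, 0.998, 0.014]
wrist_force: [-0.5, 0.1, -0.2]
width: 0.001
```

```bash
python3 -c "
from h import *
go([573,-59,148],83.06)
c=cam('scene');save(c,'s16.png',(225,165,305,235),10)
"
```

```text
t 14.98 pos [578.4  40.7 149.3] tool-y ang 83.27 tilt 2.38 z [-0.029  0.03  -0.999] F [-0.5  0.1 -0.2] w 0.1
shift now axes mm [ -6.3 -99.7  -1.6]
turn 0.2131069300767905
```

View pics/s16.png

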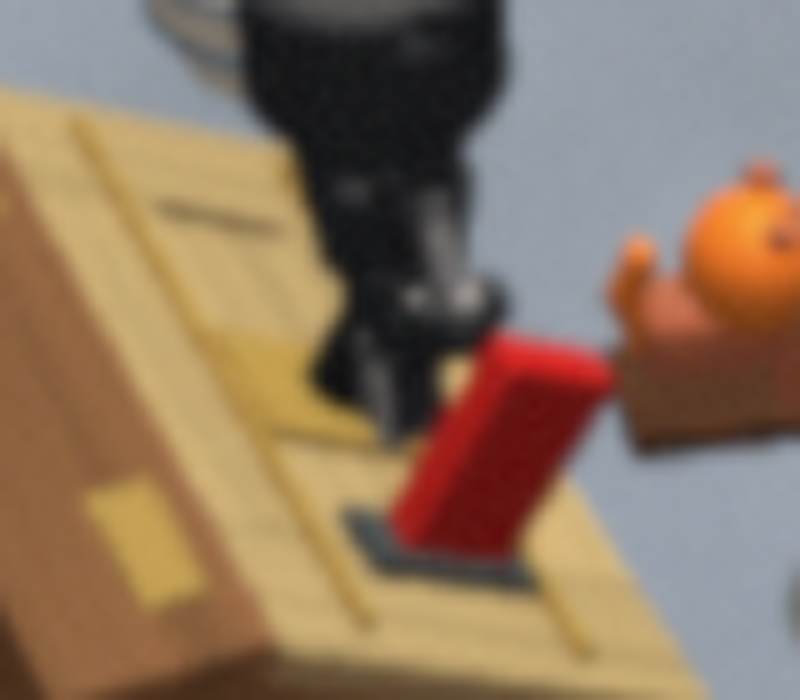

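Call:
{"name": "apply_moves", "arguments": {
  "series": "0 0.004 -0.004 0 0.2; 0 0.001 -0.008 0 0; 0 0 -0.009 0 0; 0 0 -0.009 0 0; 0 0 -0.009 0 0; 0 0 -0.009 0 0; 0 0 -0.009 0 0; 0 0 -0.009 0 0"
}}

```text
time_s: 15.7
position: [566.6, -27.5, 152.0]
ee_rot: [-0.012, 0.059, 0.998, 0.016]
wrist_force: [0.4, 2.6, -0.5]
width: -0.003
```

```bash
python3 -c "
from h import *
s=env.read_state()
mid=(SLOT['L']+SLOT['R'])/2
go(None);print('box y',(s['position']-mid)@BY,'bx',(s['position']-mid)@BX, 'axis bx at z', -(s['position'][2]-130)*.577)
"
```

```text
t 15.7 pos [566.6 -27.5 152. ] tool-y ang 83.23 tilt 2.33 z [-0.022  0.034 -0.999] F [ 0.4  2.6 -0.5] w -0.2
box y -20.03951057788237 bx -13.940604484711244 axis bx at z -12.712514770636838
```

Call:
{"name": "apply_moves", "arguments": {
  "series": "0 0 -0.006 0 0; 0 0 -0.006 0 0; 0 0 -0.006 0 0; 0 0 -0.006 0 0; 0 0 -0.006 0 0; 0 0 -0.006 0 0; 0 0 -0.001 0 0; 0 0 0.004 0 0"
}}

```text
time_s: 16.37
position: [562.2, -67.9, 151.6]
ee_rot: [-0.011, 0.061, 0.998, 0.016]
wrist_force: [0.0, -0.8, -0.6]
width: 0.001
```

```bash
python3 -c "
from h import *
s=env.read_state()
mid=(SLOT['L']+SLOT['R'])/2
go(None);print('box y',(s['position']-mid)@BY)
c=cam('top');save(c,'t17.png',(225,110,385,240),5)
w=cam('wrist');save(w,'w17.png')
"
```

```text
t 16.37 pos [562.2 -67.9 151.6] tool-y ang 82.98 tilt 2.21 z [-0.021  0.033 -0.999] F [ 0.  -0.8 -0.6] w 0.1
box y -60.75783269093744
```

View pics/w17.png

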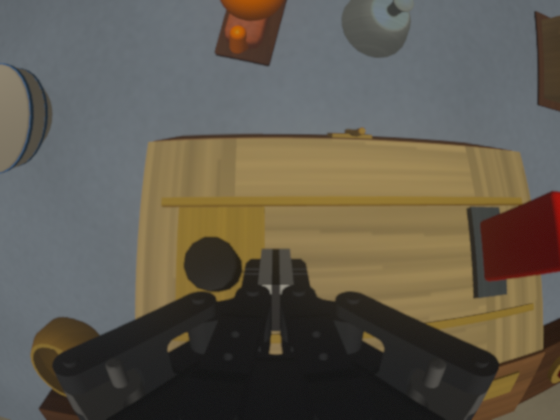

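Call:
{"name": "apply_moves", "arguments": {
  "series": "0 0 0.01 0 0; 0 0 0.005 -0.02 0; 0 0 0 -0.03 0; 0 0 0 -0.035 0; 0 0 0 -0.035 0; 0 0.02 0 -0.02 0; 0 0.03 0 0 0; 0 0.03 0 0 0"
}}

```text
time_s: 17.13
position: [490.6, -40.3, 296.5]
ee_rot: [-0.013, 0.057, 0.998, 0.015]
wrist_force: [0.4, 0.0, 0.4]
width: -0.001
```

```bash
python3 -c "
from h import *
go(None)
w=cam('wrist');save(w,'w18.png')
c=cam('scene');save(c,'s18.png',(190,140,330,245),5)
mid=(SLOT['L']+SLOT['R'])/2
for y in(-66,-85,-90):
  P=[mid+y*BY+a*35*UX+b*25*BY+5*N for a,b in((1,1),(1,-1),(-1,-1),(-1,1))]+[mid+y*BY+37*N]
  print(y,proj(w,P,True).round(0).tolist())
"
```

```text
t 17.13 pos [490.6 -40.3 296.5] tool-y ang 83.41 tilt 2.34 z [-0.025  0.032 -0.999] F [0.4 0.  0.4] w -0.1
-66 [[271.0, 307.0], [223.0, 307.0], [223.0, 241.0], [270.0, 241.0], [245.0, 272.0]]
-85 [[252.0, 307.0], [205.0, 306.0], [206.0, 241.0], [252.0, 241.0], [225.0, 272.0]]
-90 [[247.0, 307.0], [200.0, 306.0], [201.0, 241.0], [248.0, 241.0], [220.0, 272.0]]
```

View pics/w18.png

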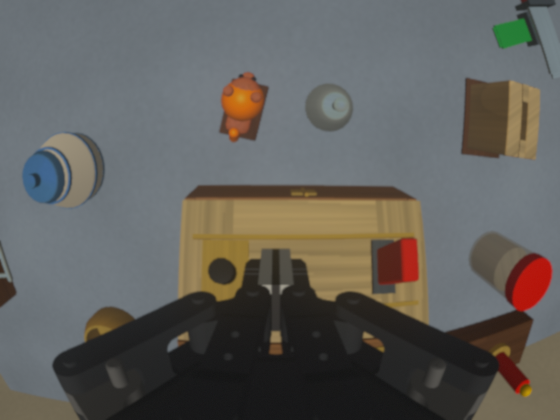

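View pics/s18.png

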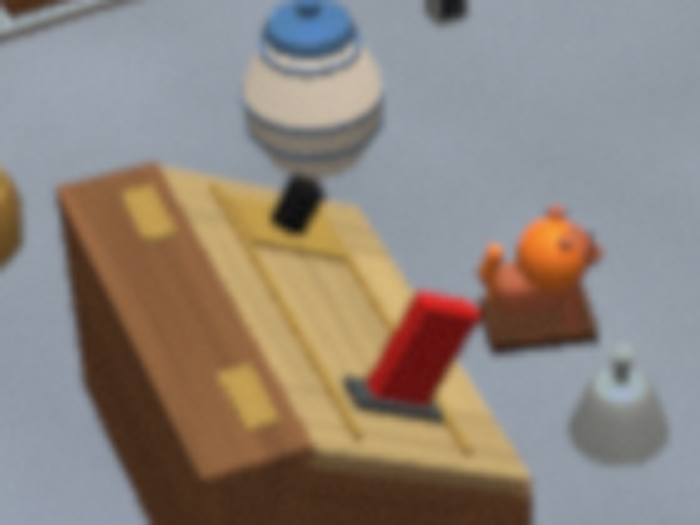

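```bash
python3 -c "
from h import *
w=cam('wrist');S=SLOT['L']
print(proj(w,[S+a*30*UX+b*13*BY+6*N for a,b in((1,1),(1,-1),(-1,-1),(-1,1))],True).round(0).tolist())
print(env.finish_job())"
```

```text
[[397.0, 300.0], [375.0, 302.0], [372.0, 248.0], [394.0, 247.0]]
the job is handed in; nothing more can be done
None
```

I handed the job in at about 17 s. By my last checks, the feeler is fully home in the left slot and the shutter fully covers the right one. The hand-in reports no verdict.

**What I did:** I took the feeler from the stand and tilted it about 28° in the jaws by dragging the blade against the stand's edge. It then went into the left slot and passed the 40 mm jam depth with no resistance. That makes the right slot the jammed one, though I did not try the blade in it. I released the feeler with its flange on the lid and pushed the knob to the right with closed fingers.

**Last checks:**
- **Feeler:** the wrist view right after release put the flange about 2 mm from where it should be when home. The final views still show the handle square to the lid and the flange flat.
- **Shutter:** the wrist view puts it at about -88 mm; it needs to be beyond -66 mm.
- **Bystanders:** the jar, bell, lion, canister and urn all look upright and undisturbed in that view.
- **Arm:** it was clear of everything, with the wrist force about zero.

**Disagreements:** the scene camera placed the left slot about 1 px (roughly 4 mm) from where the top view did, so I used the top view. The tool also drifted about 2° off vertical during the moves, but the slot took up the difference. The red and green look-alikes fell over early on. I don't know why, and they stayed on the table.

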